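Seat an optical cell in a photometer's rotary turret

TASK

Seat the square glass cell in the pocket of the photometer's round turret, pressed gently all the way home, and turn it with the turret, clockwise to the turret's stop, so that its two clear faces lie square across the light path between the lamp and detector housings. The angle at which the turret has been left must be felt or seen; glass chips, so never force the cell. Carry it upright, hold it by its frosted sides without the fingers touching the clear faces, and leave everything else where it is.

Things in the scene. Friction and masses are not known exactly. Their poses are not given: they have to be found in the camera images.
- cell: Square glass sample cell standing upright, 60 g, 25 x 25 mm, glass 58 mm tall; with its white stopper (20 mm square, knob 15 mm) 69 mm. Origin at the centre of its underside, z up. Its two clear faces look along its +x and -x; the two white, frosted and ribbed faces look along its +y and -y and are the ones to hold (25 mm apart, from bottom to top). Bottom edges bevelled 0.3 mm.
- clear_face_a: The cell's clear face on its +x side, not to be touched with the fingers; origin as the cell's.
- clear_face_b: The cell's clear face on its -x side, not to be touched with the fingers; origin as the cell's.
- foot (a point): Centre of the cell's underside; axes as the cell's.
- meter: Bench photometer, white housing 176 x 136 mm, heavy, does not move; sloping display front at its -x end. Origin on the table under the axis of its dark round turret. Its y axis is the light path, from lamp to detector. Before and behind the turret (x -52 to +66 mm) its top is flat, 60 mm over the table. More than 30 N between cell and photometer, added over all contacts, chips the glass.
- lamp (a point): Inner end of the black lamp housing, on the +y side of the turret; the similar detector housing is on the -y side. Both are 40 mm long (x), begin 43 mm from the turret's axis and are 75 mm high over the table.
- mouth (a point): Centre of the mouth of the turret's one square pocket, on the turret's axis, 64 mm over the table; axes as the meter's (not the turret's). Pocket 26.4 mm wide, mouth bevelled (0.9 mm wide, 1.5 mm deep). The turret is 64 mm across, turns about the vertical with about 0.11 N m of friction and stays where left; a cell dragged on its rim may turn it a little.
- seat (a point): Centre of the pocket's floor, 30 mm under the mouth; axes as the meter's. A spring leaf in one wall bears on the cell from about 8 mm down: pushing it on to the floor takes about 2 to 8 N. The cell is home when its underside is here, 28 mm of glass and the stopper standing above the mouth.
- stop_mark (a point): Beam mark on the housing beside the turret, towards the lamp. At the turret's measuring stop (its clockwise end, seen from above) the pocket's sides are parallel to the meter's x and y. The turret is found 0.2 to 1.35 rad counterclockwise of that stop (its other end is at 1.45); this angle is not reported: feel for it or see it. The cell has 0.06 rad of play in the pocket.
- bottle_a: Bystander: glass bottle with a black cap, 62 mm across, 158 mm tall; origin at the centre of its underside.
- petri_a: Bystander: flat round petri dish, 95 mm across, 16 mm tall; origin at the centre of its underside.
- jar_lid: Bystander: cream jar lid, 39 mm across, 13 mm tall; origin at the centre of its underside.
- bench_timer: Bystander: small timer with three buttons, 56 x 62 x 18 mm; origin at the centre of its underside.
- weigh_boat_c: Bystander: white weighing dish, 66 x 83 x 17 mm; origin at the centre of its underside.
Mind the look-alikes: they are no part of the job. There is more than one size of the cell; the one meant has the size given above.

How it is judged:
At the end, for the whole second after the job is handed in: The cell stands at rest and upright (within 0.06 rad) in the turret's pocket, its underside within 1.5 mm of the pocket's floor and within 3 mm of its centre, and its clear faces are square to the light path within 0.1 rad (horizontal distance between foot and seat below 0.003 m and z of foot in the frame of seat below 0.0015 m and angle between the x axis of cell and the y axis of meter, either way round below 0.1 rad and angle between cell's own z axis and vertical below 0.06 rad and linear speed of cell below 0.01 m/s); the robot touches nothing.
It fails at once if the cell and the photometer press on each other with more than 30 N, added over all their contacts (contact force between cell and meter above 30 N).
It fails at once if the fingers touch a clear face (contact force between the fingers and clear_face_a above 1 N or contact force between the fingers and clear_face_b above 1 N).
It fails at once if the cell is tipped by more than 0.5 rad (angle between cell's own z axis and vertical above 0.5 rad).
It fails at once if a bystander is moved by more than 20 mm (distance of any of bottle_a, petri_a, jar_lid, bench_timer, weigh_boat_c from where it was at the start of the episode above 0.02 m).
It also fails if it takes over 72 s, if anything falls off the work surface, if the arm or the gripper's body presses on something with over 40 N, if the wrist force passes 120 N, or if a joint passes its speed limit or range.

ROBOT

A 7-joint arm with a two-finger parallel gripper is mounted at the origin on a cart in front of the work surface, level with it; the furniture and walls round the work are solid. World frame = base frame: x ahead of the robot, y to its left, z up, the work surface at z = 0. Lengths are in m, angles in rad, forces in N, time in s.
With the tool pointing down it reaches from about 0.4 to 0.85 m from the base axis. Payload 4.5 kg.
Tool frame: the origin (TCP) lies where the fingers leave the gripper's body, on its centre line; the fingertips stand 64 mm ahead of it and the grasp point (between the pads) lies 45 mm ahead of it; z points along the fingers, y is the line along which they close (so a half turn about z gives the same grasp; the last joint's range is limited). The gripper opens to 88 mm and grips with 3 to 60 N. Pads are 18 mm wide; open, the fingers measure 123 mm over their backs; the gripper's body (75 mm by 187 mm) begins 45 mm behind the grasp point.
Start: joints at [1.252, 0.689, -0.195, 1.565, 0.157, 0.902, -0.215], TCP at [0.216, -0.587, 0.303] pointing down, gripper open.
Joint ranges: [-3.01, 3.01], [-0.46, 2.08], [-1.47, 1.51], [0.13, 2.56], [-1, 4.14], [0.04, 2.09], [-2.66, 2.66]. Speed limits (rad/s): [2.57, 2.57, 3.14, 3.14, 3.14, 3.14, 3.14].

INTERFACE

Orientations are given as a unit quaternion [x, y, z, w].
In Python, from plant import r gives the robot as it stands.
- The arm moves only by the tool play_rows, never from a script. Its arguments are lists of equal length, an entry for each row: "translation": the shift along the tool's x, y, z in m, a list of three; "delta_rot": the turn, a rotation vector about the tool's x, y, z in degrees, a list of three; "grip": the opening, from -1 (shut) to 1 (fully open). In form: {"translation": [[x, y, z], ...], "delta_rot": [[rx, ry, rz], ...], "grip": [grip, ...]}. A call has 1 to 20 rows; each row shifts and turns the commanded pose from where the row before left it, along the tool's axes as they then stand; what a row does not reach is not made up. A row lasts 1/8 s, in which the tool goes at most 62.5 mm and 10.7 degrees, less where a joint would pass 70% of its speed; a pose out of reach is approached as far as the arm can. A call with a gripper value outside its range is refused whole. The fingers move at their own pace and stop on an object; "squeeze" is the grip in N (left out, the last holds). Time passes only in rows, so rows that do not move let the fingers close. It gives the time, the measured TCP pose, the force, the opening and the grip force at its end, in the units of the state.
- r.get_state(): the state, without advancing time (a new reading comes with each control period).
- r.snapshot(name): name is "scene" or "top"; returns the picture (420x560x3 uint8, blue, green, red); there is no depth.
- r.get_calibration(name): a dict with "intrinsics" (3x3 intrinsics, pixels), "eye" and "rotation" of the camera in the world. Camera axes: x right, y up, looking along -z (the intrinsics and any distortion apply to the point x, -y, -z); pixel columns grow to the right and rows downward; lengths in m; the calibration is good to about 2 mm. A picture is of the moment at which its call begins. get_calibration takes no time and is no camera call.
- r.finish_job(): hands the job in; it is judged then, once.
Trained networks look in the newest picture that a camera, given by its name, has taken for a name from the list of things; names that differ only in an ending like _2 or _b are one class to them, and where a whole thing is asked for, a point or a joint stands for the part that bears it (a point fixed in the world has none). Each returns a list of dicts, best first, with "confidence" (0 to 1); they miss things now and then, are a little off and sometimes report something else, mostly with a low value. They report only what shows in the picture. A call takes as long as a camera call. They do not tell look-alikes from the thing itself.
- r.look_for(camera, target): "point" ([x, y, z] in m, in world coordinates, good to about 4 mm: the middle of the surface that is visible of it).
- r.silhouettes(camera, target): "pixels" (420x560 bool, what is visible of it).
The state is a dict: "clock": time; "q": joint angles; "qd": joint speeds; "joint_torque": joint torques, N m; "tool_pos": TCP position; "eef_rot": TCP orientation; "contact_force": force on the tool from outside, world axes, zero at the start; "moment": the same for the moment, N m; "opening": opening from 0.0 (shut) to 1.0 (fully open); "finger_force": force on a finger pad.
Only numpy, scipy, OpenCV 4.12 (cv2) and the standard library are available. Lean on these libraries where they do the work, as an engineer would, in place of code of your own. Each camera call takes 0.05 s, during which the arm holds its last target. There are 200 camera calls.

## Working session

There is one attempt and no reset: what is moved stays moved. The work goes in short steps, Python scripts to look and compute and a tool call to move; the robot and the scene stay as the last step left them, time stands still between calls to the robot, and variables do not carry over. Pictures are saved under pics/ and viewed, at most 10 in all, crops included, and the job is handed in when it is done.

Besides the shell and the picture viewer there is one more tool, called after "Call:" as name(argument=value, ...), one argument or row to a line, values as JSON. play_rows: Moves the arm, as the interface text tells. Its arguments: {"type":"object","properties":{"translation":{"type":"array","items":{"type":"array","items":{"type":"number"}}},"delta_rot":{"type":"array","items":{"type":"array","items":{"type":"number"}}},"grip":{"type":"array","items":{"type":"number"}},"squeeze":{"type":"number"}},"required":["translation","delta_rot","grip"]}

```bash
ls; mkdir -p pics; cat > h.py <<'E'
import numpy as np, cv2
from plant import r
def cal(n):
    c=r.get_calibration(n); return np.array(c["intrinsics"]),np.array(c["eye"]),np.array(c["rotation"]),c
def ray(n,u,v):
    K,e,R,_=cal(n); d=np.linalg.inv(K)@np.array([u,v,1.]); return e,R@np.array([d[0],-d[1],-d[2]])
def atz(n,u,v,z):
    e,d=ray(n,u,v); return e+d*(z-e[2])/d[2]
def proj(n,p):
    K,e,R,_=cal(n); c=R.T@(np.array(p)-e); q=K@np.array([c[0],-c[1],-c[2]]); return q[:2]/q[2]
def tri(obs):
    A=np.zeros((3,3));b=np.zeros(3)
    for n,u,v in obs:
        e,d=ray(n,u,v); d=d/np.linalg.norm(d); M=np.eye(3)-np.outer(d,d); A+=M;b+=M@e
    return np.linalg.solve(A,b)
E
python3 - <<'E'
from h import *
np.set_printoptions(precision=4,suppress=True)
for n in("scene","top"):
    im=r.snapshot(n); cv2.imwrite(f"pics/{n}0.png",im); print(n,cal(n)[3])
    for t in("cell","meter","mouth","lamp","stop_mark","seat","bottle_a"):
        for d in r.look_for(n,t)[:4]: print(t,np.array(d["point"]),round(d["confidence"],2),proj(n,d["point"]))
print(r.get_state())
E
```

```text
pics
scene {'intrinsics': array([[404.67  ,   0.    , 274.2075],
       [  0.    , 404.67  , 213.1745],
       [  0.    ,   0.    ,   1.    ]]), 'eye': array([0.0408, 0.3545, 0.5904]), 'rotation': array([-0.1863,  0.413 ,  0.8192, -0.3517])}Traceback (most recent call last):
  File "<stdin>", line 6, in <module>
  File "h.py", line 10, in proj
    K,e,R,_=cal(n); c=R.T@(np.array(p)-e); q=K@np.array([c[0],-c[1],-c[2]]); return q[:2]/q[2]
                      ~~~^^~~~~~~~~~~~~~~
ValueError: matmul: Input operand 1 has a mismatch in its core dimension 0, with gufunc signature (n?,k),(k,m?)->(n?,m?) (size 3 is different from 4)
```

View pics/scene0.png

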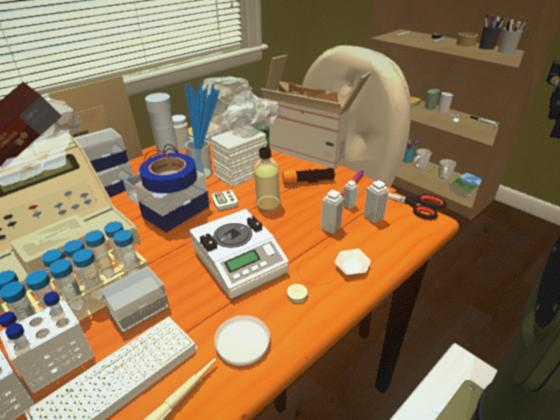

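The scene view shows the meter at about (238,250) and three cells at about (332,212), (350,193) and (376,202), so their sizes have to be told apart. The calibration's rotation is a quaternion.

```bash
sed -i 's/R=*,np.array(c\["rotation"\])/&/; s/np.array(c\["rotation"\])/Rot.from_quat(c["rotation"]).as_matrix()/; 1a from scipy.spatial.transform import Rotation as Rot' h.py
python3 - <<'E'
from h import *
np.set_printoptions(precision=4,suppress=True)
for n in("scene","top"):
    im=r.snapshot(n); cv2.imwrite(f"pics/{n}0.png",im); print(n,cal(n)[3])
    for t in("cell","meter","mouth","lamp","stop_mark","seat","bottle_a"):
        for d in r.look_for(n,t)[:4]: print(t,np.array(d["point"]),round(d["confidence"],2),proj(n,d["point"]))
a=cv2.imread("pics/scene0.png")[150:310,180:420]
cv2.imwrite("pics/scene_c.png",cv2.resize(a,None,fx=3.3,fy=3.3,interpolation=cv2.INTER_CUBIC))
print(r.get_state())
E
```

```text
scene {'intrinsics': array([[404.67  ,   0.    , 274.2075],
       [  0.    , 404.67  , 213.1745],
       [  0.    ,   0.    ,   1.    ]]), 'eye': array([0.0408, 0.3545, 0.5904]), 'rotation': array([-0.1863,  0.413 ,  0.8192, -0.3517])}
cell [ 0.4502 -0.3407  0.048 ] 0.68 [375.3857 204.2021]
cell [ 0.528  -0.3471  0.0369] 0.6 [350.1085 193.9676]
cell [ 0.4919 -0.2343  0.0562] 0.57 [332.107  212.5703]
cell [ 0.7509 -0.1259  0.0139] 0.46 [224.4535 200.5597]
meter [ 0.5333 -0.0061  0.0545] 0.98 [241.3794 251.5584]
mouth [ 0.5334 -0.0078  0.0558] 0.71 [241.9674 250.6486]
mouth [0.3946 0.1089 0.0173] 0.22 [242.1814 339.0956]
lamp [ 0.5296 -0.0052  0.0536] 0.77 [242.2396 253.0008]
stop_mark [ 0.5317 -0.0011  0.0564] 0.93 [239.8772 252.3939]
seat [ 0.5327 -0.005   0.0549] 0.95 [241.1301 251.8079]
bottle_a [ 0.6588 -0.1968  0.0847] 0.59 [269.0318 179.9405]
bottle_a [ 0.5267 -0.3441  0.0408] 0.5 [349.915  193.3207]
top {'intrinsics': array([[436.6106,   0.    , 276.8596],
       [  0.    , 436.6106, 208.3129],
       [  0.    ,   0.    ,   1.    ]]), 'eye': array([ 0.4062, -0.1283,  1.1509]),
[... 560 characters left out ...]

stop_mark [ 0.5566 -0.0195  0.0647] 0.58 [239.5749 214.6721]
seat [ 0.5543 -0.0201  0.0587] 0.56 [240.0204 215.9033]
bottle_a [ 0.6668 -0.2008  0.1185] 0.96 [313.1538 167.2562]
{'clock': 0.9, 'q': array([ 1.2518,  0.6891, -0.1946,  1.5653,  0.1573,  0.9025, -0.2151]), 'qd': array([ 0.003 ,  0.0007, -0.0004, -0.001 , -0.0013,  0.0014,  0.0008]), 'joint_torque': array([  0.0004, -52.7494,  -1.2668, -15.3749,  -0.0518,  -0.0006,
         0.    ]), 'tool_pos': array([ 0.216 , -0.5865,  0.3028]), 'eef_rot': array([0.9845, 0.1755, 0.    , 0.0001]), 'contact_force': array([-0.1086, -0.2794, -0.3936]), 'moment': array([-0.0191, -0.022 ,  0.0541]), 'finger_force': 0.0, 'opening': 1.0015759624596057}
```

View pics/top0.png

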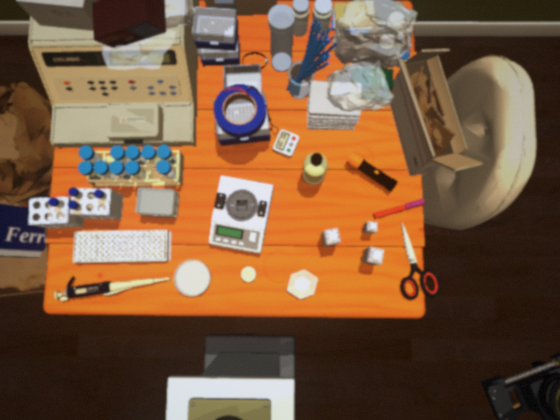

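View pics/scene_c.png

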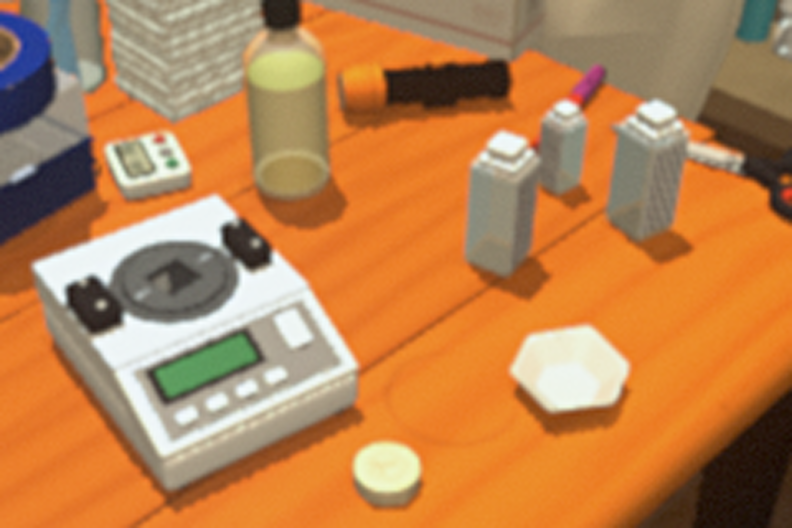

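The top view shows the meter at (240,213), the three cells at (332,237), (372,227) and (374,256), and the bottle at (315,167). The crop shows the turret with its pocket turned, and the two larger cells are similar in size. Next I'll fit box models to the silhouettes and rectify the turret's top plane.

```bash
cat > m1.py <<'E'
from h import *
from scipy.optimize import minimize
np.set_printoptions(precision=4,suppress=True)
S={}
for n in("scene","top"):
    r.snapshot(n)
    S[n]=r.silhouettes(n,"cell")
    for s in S[n]:
        v,u=np.nonzero(s["pixels"]); print(n,round(s["confidence"],2),len(u),u.min(),u.max(),v.min(),v.max())
    M=r.silhouettes(n,"meter"); np.save(f"meter_{n}.npy",np.array([m["pixels"] for m in M]))
    for s in M:
        v,u=np.nonzero(s["pixels"]); print(n,"meter",round(s["confidence"],2),len(u),u.min(),u.max(),v.min(),v.max())
def box(x,y,a,w,z0,z1):
    c,s=np.cos(a),np.sin(a)
    return [[x+c*i-s*j,y+s*i+c*j,z] for i in(-w/2,w/2) for j in(-w/2,w/2) for z in(z0,z1)]
def render(n,p,u0,v0,k=4,W=60):
    x,y,a,w,h,ht=p; m=np.zeros((W*k,W*k),np.uint8)
    for b in(box(x,y,a,w,0,h),box(x,y,a,w*.8,h,h+ht*.45),box(x,y,a,w*.6,h,h+ht)):
        q=np.array([(proj(n,c)-[u0,v0]+.5)*k for c in b])
        cv2.fillConvexPoly(m,cv2.convexHull((q*16).astype(np.int32)),255,shift=4)
    return cv2.resize(m,(W,W),interpolation=cv2.INTER_AREA)/255.
for x,y in((.495,-.242),(.455,-.344),(.528,-.347)):
    obs=[]
    for n in S:
        c=proj(n,[x,y,.035]); best=min(S[n],key=lambda s:np.hypot(*(np.argwhere(s["pixels"]).mean(0)[::-1]-c)))
        u0,v0=(c-30).astype(int); obs.append((n,u0,v0,best["pixels"][v0:v0+60,u0:u0+60].astype(float)))
    f=lambda p:sum(np.abs(render(n,p,u0,v0)-m).sum() for n,u0,v0,m in obs)
    best=None
    for a in np.radians([0,30,60]):
        for w,h in((.025,.058),(.019,.045)):
            o=minimize(f,[x,y,a,w,h,.011],method="Nelder-Mead",options=dict(maxiter=500,initial_simplex=np.array([x,y,a,w,h,.011])+np.vstack([np.zeros(6),np.diag([.006,.006,.3,.003,.006,.003])])))
            if best is None or o.fun<best.fun: best=o
    print(best.x,np.degrees(best.x[2])%90,"res",best.fun,[m.sum() for *_,m in obs])
E
cat > m2.py <<'E'
from h import *
# rectify plane z: 0.2 mm.. 0.5 mm/px around turret
out=[]
for n in("scene","top"):
    im=cv2.imread(f"pics/{n}0.png"); c=np.array([.555,-.02]); 
    s=.0004; N=400
    w=np.array([[c[0]+i*.08,c[1]+j*.08,.062] for i,j in((1,1),(1,-1),(-1,-1),(-1,1))])
    src=np.float32([proj(n,p) for p in w]); dst=np.float32([[0,0],[N,0],[N,N],[0,N]])
    o=cv2.warpPerspective(im,cv2.getPerspectiveTransform(src,dst),(N,N),flags=cv2.INTER_CUBIC)
    out.append(o)
cv2.imwrite("pics/rect.png",np.hstack(out))
E
python3 m1.py; python3 m2.py
```

```text
scene 0.94 805 321 344 191 233
scene 0.76 732 365 388 181 222
scene 0.65 327 343 357 182 208
scene meter 0.72 5345 191 288 211 297
top 0.83 334 361 383 247 264
top 0.74 287 320 339 229 246
top 0.71 156 363 376 222 233
top meter 0.71 3820 209 272 176 254
top meter 0.28 487 273 298 130 156Traceback (most recent call last):
  File "m1.py", line 31, in <module>
    o=minimize(f,[x,y,a,w,h,.011],method="Nelder-Mead",options=dict(maxiter=500,initial_simplex=np.array([x,y,a,w,h,.011])+np.vstack([np.zeros(6),np.diag([.006,.006,.3,.003,.006,.003])])))
    res = _minimize_neldermead(fun, x0, args, callback, bounds=bounds,
                               **options)
    fxe = func(xe)
    fx = function(np.copy(x), *(wrapper_args + args))
  File "m1.py", line 27, in <lambda>
    f=lambda p:sum(np.abs(render(n,p,u0,v0)-m).sum() for n,u0,v0,m in obs)
               ~~~^^^^^^^^^^^^^^^^^^^^^^^^^^^^^^^^^^^^^^^^^^^^^^^^^^^^^^^^
  File "m1.py", line 27, in <genexpr>
    f=lambda p:sum(np.abs(render(n,p,u0,v0)-m).sum() for n,u0,v0,m in obs)
                          ~~~~~~^^^^^^^^^^^
  File "m1.py", line 19, in render
    q=np.array([(proj(n,c)-[u0,v0]+.5)*k for c in b])
                 ~~~~^^^^^
  File "h.py", line 11, in proj
    K,e,R,_=cal(n); c=R.T@(np.array(p)-e); q=K@np.array([c[0],-c[1],-c[2]]); return q[:2]/q[2]
            ~~~^^^
  File "h.py", line 5, in cal
    c=r.get_calibration(n); return np.array(c["intrinsics"]),np.array(c["eye"]),Rot.from_quat(c["rotation"]).as_matrix(),c
ValueError: time passes only in moves, steps and waits
```

View pics/rect.png

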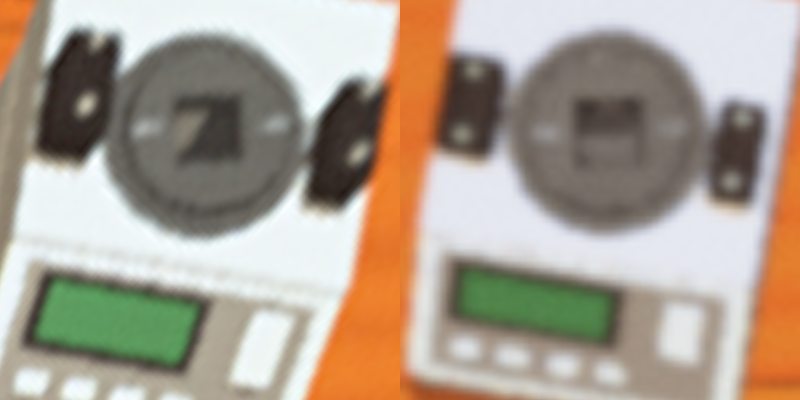

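The rectified turret (scale 0.4 mm/px) shows the pocket nearly square to the world. The meter is yawed clockwise by about 8–10°, so the turret sits near 0.2 rad or a little more. I'll rerun the fits with the calibration cached and measure the meter yaw, turret centre and pocket angle.

```bash
sed -i 's/^def cal(n):/import functools\n@functools.lru_cache(None)\ndef cal(n):/' h.py
sed -i 's/^    o=mini/&/' m1.py
cat > m3.py <<'E'
from h import *
from scipy.optimize import least_squares
np.set_printoptions(precision=4,suppress=True)
# meter: corners of the top/outline polygon fit via silhouettes: model = prism x -110?.. unknown front; use top circle of turret + display edges
S=.0004;c0=np.array([.555,-.02]);H=.08
def w(u,v): return c0+[H-v*S,H-u*S]
im=cv2.imread("pics/rect.png")
for k,n in enumerate(("scene","top")):
    I=im[:,400*k:400*k+400]; g=cv2.cvtColor(I,cv2.COLOR_BGR2GRAY).astype(float)
    # green display box
    hsv=cv2.cvtColor(I,cv2.COLOR_BGR2HSV); m=((hsv[...,0]>50)&(hsv[...,0]<80)&(hsv[...,1]>80)).astype(np.uint8)
    v,u=np.nonzero(m)
    # upper edge of display: per column first green row
    cols=np.arange(np.percentile(u,10),np.percentile(u,90)).astype(int)
    for nm,fn in(("top",min),("bot",max)):
        e=[fn(np.nonzero(m[:,x])[0]) for x in cols]; p=np.polyfit(cols,e,1); print(n,"display",nm,np.degrees(np.arctan(p[0])),"deg (image cw)")
    # turret rim: radial edges, bright outside
    q=np.array([200,132.]) if k==0 else np.array([208,132.])
    for it in range(4):
        P=[]
        for a in np.radians(np.arange(0,360,3)):
            if abs(np.cos(a))>.85: continue
            rr=np.arange(65,110,.5); xs=q[0]+rr*np.cos(a); ys=q[1]+rr*np.sin(a)
            val=cv2.remap(g.astype(np.float32),xs.astype(np.float32)[None],ys.astype(np.float32)[None],1)[0]
            d=np.diff(cv2.blur(val[None],(5,1))[0]); i=d.argmax(); P.append([xs[i],ys[i]])
        P=np.array(P)
        f=least_squares(lambda t:np.hypot(P[:,0]-t[0],P[:,1]-t[1])-t[2],[*q,83],loss="soft_l1"); q=f.x[:2]
    print(n,"rim",f.x,"R mm",f.x[2]*.4,"world",w(*q),"res",np.abs(f.fun).mean()*.4)
for n in("scene","top"):
    M=np.load(f"meter_{n}.npy")[0].astype(np.uint8); cs=max(cv2.findContours(M,0,2)[0],key=cv2.contourArea)
    for p in cv2.approxPolyDP(cs,3,True)[:,0]: print(n,p,atz(n,*p,.06)[:2],atz(n,*p,0)[:2])
I=im.copy()
for k,n in enumerate(("scene","top")):
    raw=cv2.imread(f"pics/{n}0.png"); N=400; c=np.array([.557,-.02])
    ww=np.array([[c[0]+i*.032,c[1]+j*.032,.064] for i,j in((1,1),(1,-1),(-1,-1),(-1,1))])
    T=cv2.getPerspectiveTransform(np.float32([proj(n,p) for p in ww]),np.float32([[0,0],[N,0],[N,N],[0,N]]))
    I[:,400*k:400*k+400]=cv2.warpPerspective(raw,T,(N,N),flags=cv2.INTER_CUBIC)
cv2.imwrite("pics/rect2.png",I)
E
python3 m1.py; python3 m3.py
```

```text
scene 0.9 738 321 342 192 232
scene 0.84 841 363 389 180 222
scene 0.8 329 343 357 181 208
scene meter 0.71 5284 191 288 211 297
top 0.64 291 321 339 228 246
top 0.6 320 362 382 248 265
top 0.52 182 363 377 221 234
top meter 0.68 3880 208 272 175 253
[ 0.5037 -0.2478 -1.3873  0.0346  0.0771  0.0154] 10.515341574927731 res 64.36470588235294 [np.float64(738.0), np.float64(291.0)]
[ 0.4572 -0.3535 -0.1971  0.0354  0.0795  0.0192] 78.70477778410098 res 73.18039215686275 [np.float64(841.0), np.float64(320.0)]
[ 0.5326 -0.3522  1.4632  0.0241  0.0582  0.0086] 83.83443634588339 res 52.831372549019605 [np.float64(329.0), np.float64(182.0)]
scene display top 10.050386074987207 deg (image cw)
scene display bot 10.137192874065653 deg (image cw)
scene rim [203.441  135.8657 100.9763] R mm 40.39051925880435 world [ 0.5807 -0.0214] res 0.531664001071243
top display top 9.760013596641295 deg (image cw)
top display bot 10.167008950823005 deg (image cw)
top rim [207.6937 132.2983 100.9704] R mm 40.38817057596148 world [ 0.5821 -0.0231] res 0.6504329866364431
scene [246 211] [ 0.627  -0.0968] [ 0.6933 -0.1478]
scene [191 231] [0.6527 0.0327] [ 0.7219 -0.0037]
scene [195 251] [0.5935 0.0627] [0.656  0.0296]
scene [232 297] [0.4477 0.0846] [0.4938 0.0541]
scene [288 270] [ 0.4277 -0.0321] [ 0.4715 -0.0759]
scene [287 260] [ 0.4484 -0.0499] [ 0.4945 -0.0957]
scene [272 234] [ 0.5264 -0.083 ] [ 0.5813 -0.1325]
top [220 175] [0.6594 0.0336] [0.6733 0.0425]
top [208 242] [0.4875 0.0585] [0.492  0.0687]
top [259 253] [ 0.4613 -0.0697] [ 0.4644 -0.0665]
top [272 186] [ 0.6317 -0.1   ] [ 0.6441 -0.0985]
```

View pics/rect2.png

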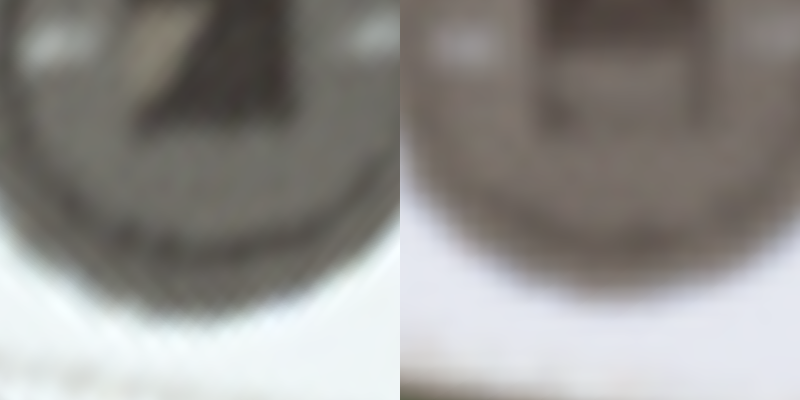

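Fitted widths are about 35, 35 and 24 mm (58 mm tall), so the target is the smallest cell, near (0.53,-0.35). Both views put the turret axis at about (0.581,-0.022), with meter yaw -10°. Next I'll refine the cell pose with its known size over averaged silhouettes and look closer at the pocket and the cell faces.

```bash
cat > m4.py <<'E'
from h import *
import re
src=open("m1.py").read(); exec(src[src.index("def box"):src.index("for x,y in")])
from scipy.optimize import minimize
np.set_printoptions(precision=4,suppress=True)
x,y=.531,-.350; obs=[];raws={}
for n in("scene","top"):
    raws[n]=r.snapshot(n); c=proj(n,[x,y,.035]); u0,v0=(c-30).astype(int); acc=[]
    for k in range(6):
        L=r.silhouettes(n,"cell")
        if not L: continue
        b=min(L,key=lambda s:np.hypot(*(np.argwhere(s["pixels"]).mean(0)[::-1]-c)))
        if np.hypot(*(np.argwhere(b["pixels"]).mean(0)[::-1]-c))<10: acc.append(b["pixels"][v0:v0+60,u0:u0+60].astype(float))
    print(n,len(acc),[a.sum() for a in acc]); obs.append((n,u0,v0,np.median(acc,0)))
def fit(ob,p0,free):
    p0=np.array(p0);free=list(free)
    def full(q): p=p0.copy();p[free]=q;return p
    f=lambda q:sum(np.abs(render(n,full(q),u0,v0)-m).sum() for n,u0,v0,m in ob)
    b=None
    for a in np.radians([-40,-20,0,20]):
        s=p0.copy();s[2]=a;s=s[free]
        o=minimize(f,s,method="Nelder-Mead",options=dict(initial_simplex=s+np.vstack([np.zeros(len(s)),np.diag(np.array([.006,.006,.25,.003,.006,.003])[free])])))
        if b is None or o.fun<b.fun:b=o
    return full(b.x),b.fun
P0=[x,y,0,.025,.058,.011]
for nm,ob,fr in(("both",obs,(0,1,2)),("scene",obs[:1],(0,1,2)),("top",obs[1:],(0,1,2)),("free",obs,(0,1,2,3,4))):
    p,e=fit(ob,P0,fr); print(nm,p,np.degrees(p[2]),e)
    if nm=="both": best=p
tiles=[]
for n in("scene","top"):
    c=[.5814,-.0225]; ww=[[c[0]+i*.03,c[1]+j*.04,.064] for i,j in((1,1),(1,-1),(-1,-1),(-1,1))]
    T=cv2.getPerspectiveTransform(np.float32([proj(n,p) for p in ww]),np.float32([[0,0],[400,0],[400,300],[0,300]]))
    o=cv2.warpPerspective(raws[n],T,(400,300),flags=cv2.INTER_CUBIC); tiles.append(cv2.convertScaleAbs(o,alpha=1.6,beta=-60))
row2=[]
for n in("scene","top"):
    c=proj(n,[best[0],best[1],.033]); u0,v0=(c-[20,15]).astype(int)
    row2.append(cv2.resize(raws[n][v0:v0+30,u0:u0+40],(400,300),interpolation=cv2.INTER_CUBIC))
cv2.imwrite("pics/t4.png",np.vstack([np.hstack(tiles),np.hstack(row2)]))
E
python3 m4.py
```

```text
scene 6 [np.float64(333.0), np.float64(333.0), np.float64(333.0), np.float64(333.0), np.float64(333.0), np.float64(333.0)]
top 6 [np.float64(150.0), np.float64(150.0), np.float64(150.0), np.float64(150.0), np.float64(150.0), np.float64(150.0)]
both [ 0.5309 -0.3507  0.0481  0.025   0.058   0.011 ] 2.7536801759230674 59.431372549019606
scene [ 0.5293 -0.3483  0.0628  0.025   0.058   0.011 ] 3.597037960682539 39.34117647058824
top [ 0.5313 -0.351   0.0147  0.025   0.058   0.011 ] 0.8429098345767035 16.525490196078433
free [ 0.5314 -0.3515 -0.0123  0.0244  0.0542  0.011 ] -0.7049889855156866 36.59607843137255
```

View pics/t4.png

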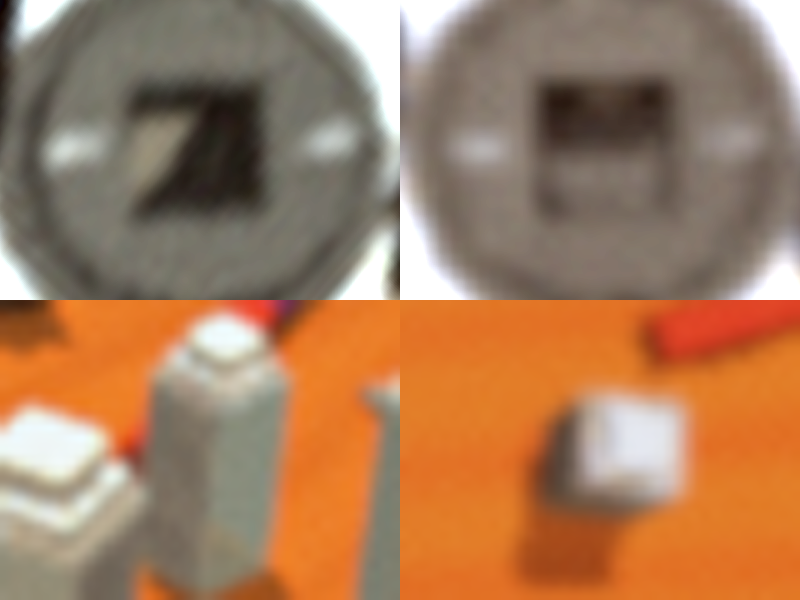

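The lower-left tile shows the small cell's left (+y) face warm and textured, so frosted, and its right (-x) face glassy with orange showing through, so clear. The face widths (57 and 80 px) suggest a yaw of about -10 to -20°, so I'll refit with a colour mask. The pocket edges and marks at (75,148)/(330,140) and (480,150)/(735,140) lie about 2° counterclockwise of world.

```bash
cat > m5.py <<'E'
from h import *
src=open("m4.py").read(); s1=open("m1.py").read(); exec(s1[s1.index("def box"):s1.index("for x,y in")])
exec(src[src.index("def fit"):src.index("P0=")])
from scipy.optimize import minimize
np.set_printoptions(precision=4,suppress=True)
obs=[]
for n in("scene","top"):
    im=r.snapshot(n); cv2.imwrite(f"pics/{n}1.png",im); c=proj(n,[.531,-.351,.035]); u0,v0=(c-30).astype(int)
    b=im[v0:v0+60,u0:u0+60].astype(float); rat=b[...,0]/(b[...,2]+1) # blue/red: orange ~0.1
    m=np.clip((rat-.3)/(.45),0,1)
    # keep only component near centre
    lab=cv2.connectedComponents((m>.3).astype(np.uint8))[1]; 
    yy,xx=np.mgrid[:60,:60]; near=np.abs(xx-30)<(8 if n=="scene" else 9); near&=np.abs(yy-30)<(16 if n=="scene" else 9)
    obs.append((n,u0,v0,m*near))
    print(n,m[30,20:42].round(1), (m*near).sum())
P0=np.array([.531,-.351,0,.025,.058,.011])
for nm,ob,fr in(("both",obs,(0,1,2)),("scene",obs[:1],(0,1,2)),("top",obs[1:],(0,1,2)),("free",obs,(0,1,2,3,4))):
    p,e=fit(ob,P0,fr); print(nm,p,np.degrees(p[2]),e)
for a in range(-40,50,10):
    P0[2]=np.radians(a); print(a,fit(obs,P0,(0,1))[1].round(1),end="; ")
E
python3 m5.py
```

```text
scene [0.1 0.  0.  0.4 1.  1.  1.  1.  1.  1.  1.  1.  1.  1.  1.  1.  1.  0.3
 0.  0.  0.  0. ] 335.68034789014735
top [0.  0.  0.  0.  0.  0.5 0.9 1.  1.  1.  1.  1.  1.  1.  1.  1.  1.  1.
 0.7 0.1 0.  0. ] 136.91762802347
both [ 0.5332 -0.3529  0.1821  0.025   0.058   0.011 ] 10.430700191699728 59.77059522993181
scene [ 0.5332 -0.3529  0.2209  0.025   0.058   0.011 ] 12.656238039311145 24.393239381693824
top [ 0.5324 -0.3526 -0.0204  0.025   0.058   0.011 ] -1.1698817462174222 30.280433924679784
free [ 0.5336 -0.3536 -0.1355  0.0228  0.0569  0.011 ] -7.7662945677364545 32.42070932547986
-40 76.4; -30 69.0; -20 74.8; -10 75.5; 0 67.6; 10 60.2; 20 73.8; 30 105.1; 40 103.6;
```

```bash
python3 - <<'E'
from h import *
np.set_printoptions(precision=3,suppress=True,linewidth=160)
im=cv2.imread("pics/scene1.png").astype(float); c=proj("scene",[.5325,-.3525,.035]); u0,v0=int(c[0])-10,int(c[1]); print(c,u0,v0)
for dv in(-3,0,3):
    row=im[v0+dv-1:v0+dv+2,u0:u0+21].mean(0); print(dv,"R-B",(row[:,2]-row[:,0]).round(0),"\n G",row[:,1].round(0))
# predicted: edges of box as function of yaw at z
for a in range(-30,31,10):
    t=np.radians(a);co,s=np.cos(t),np.sin(t)
    P=[proj("scene",[.5325+co*i-s*j,-.3525+s*i+co*j,.03])[0]-u0 for i,j in((.0125,.0125),(-.0125,.0125),(-.0125,-.0125))]
    print(a,np.array(P),"frac",(P[1]-P[0])/(P[2]-P[0]))
# gradient orientation in top view on the cell
g=cv2.cvtColor(cv2.imread("pics/top1.png"),cv2.COLOR_BGR2GRAY).astype(np.float32)
c=proj("top",[.5325,-.3525,.06]); u,v=c.round().astype(int); b=cv2.GaussianBlur(g,(0,0),.8)[v-9:v+10,u-9:u+10]
gx=cv2.Sobel(b,5,1,0);gy=cv2.Sobel(b,5,0,1); m=np.hypot(gx,gy); z=(m**2*np.exp(4j*np.arctan2(gy,gx))).sum(); ai=np.degrees(np.angle(z))/4
K,e,R,_=cal("top"); px=proj("top",[.5425,-.3525,.06])-c; print("top grad angle",ai,"coh",abs(z)/(m**2).sum(),"world x dir img",np.degrees(np.arctan2(px[1],px[0])))
E
```

```text
[349.96  193.055] 339 193
-3 R-B [182. 197. 199. 189. 137.  47.  21.  25.  27.  28.  28.  22.  17.  13.  10.  12.   9.  18.  81. 171. 197.] 
 G [132. 126. 123. 118. 110. 107. 109. 112. 115. 123. 130. 139. 148. 152. 150. 142. 140. 139. 135. 127. 125.]
0 R-B [ 77. 145. 163. 138.  85.  33.  22.  25.  26.  25.  25.  22.  14.  12.  12.  12.  11.  36. 111. 183. 197.] 
 G [182. 128.  87.  76.  92. 104. 107. 107. 108. 109. 119. 131. 139. 141. 139. 141. 141. 139. 132. 122. 118.]
3 R-B [ 16.  19.  28.  46.  40.  26.  25.  25.  24.  25.  24.  20.  14.  13.  13.  10.  14.  60. 149. 191. 196.] 
 G [210. 215. 175. 125. 111. 112. 111. 108. 106. 106. 119. 136. 141. 141. 140. 141. 141. 134. 124. 118. 117.]
-30 [ 4.224  7.89  17.412] frac 0.2779608786657715
-20 [ 3.818  9.09  17.793] frac 0.3772540660955436
-10 [ 3.621 10.345 17.958] frac 0.4689679792477053
0 [ 3.64  11.614 17.904] frac 0.5590003893332912
10 [ 3.876 12.857 17.634] frac 0.6527752348477273
20 [ 4.324 14.035 17.157] frac 0.7567051946345282
30 [ 4.97  15.111 16.49 ] frac 0.8802659630223504
top grad angle 5.1109023 coh 0.49392343 world x dir img -91.3092195272718
```

The estimates agree:
- **Cell:** at (0.5328,-0.3527), yaw about -9°, frosted faces on ±y.
- **Turret:** axis at (0.5814,-0.0225).

Now I'll move above the cell.

Call:
play_rows(
  translation=[
    [0.0315,-0.0092,0],
    [0.0315,-0.0092,0],
    [0.0315,-0.0092,0],
    [0.0315,-0.0092,0],
    [0.0315,-0.0092,0],
    [0.0315,-0.0092,0],
    [0.0315,-0.0092,0],
    [0.0315,-0.0092,0],
    [0.0315,-0.0092,0],
    [0.0315,-0.0092,0],
    [0.0315,-0.0092,0],
    [0.0315,-0.0092,0],
    [0,0,0],
    [0,0,0],
    [0,0,0],
    [0,0,0],
    [0,0,0],
  ],
  delta_rot=[
    [0,0,0],
    [0,0,0],
    [0,0,0],
    [0,0,0],
    [0,0,0],
    [0,0,0],
    [0,0,0],
    [0,0,0],
    [0,0,0],
    [0,0,0],
    [0,0,0],
    [0,0,0],
    [0,0,7.3],
    [0,0,7.3],
    [0,0,7.3],
    [0,0,7.3],
    [0,0,0],
  ],
  grip=[1,1,1,1,1,1,1,1,1,1,1,1,1,1,1,1,1],
  squeeze=25,
)

```text
clock: 4.42
tool_pos: [0.5326, -0.3521, 0.3027]
eef_rot: [0.997, -0.078, -0.0, 0.0]
contact_force: [0.8, -0.6, 0.6]
opening: 0.997
finger_force: 0.0
```

```bash
cat >> h.py <<'E'
def st():
    s=r.get_state(); R=Rot.from_quat(s["eef_rot"]).as_matrix(); np.set_printoptions(precision=4,suppress=True)
    print("t",s["clock"],"pos",s["tool_pos"],"heading",np.degrees(np.arctan2(R[1,0],R[0,0])).round(2),"z",R[:,2],"F",s["contact_force"].round(1),"M",s["moment"].round(3),"open",s["opening"],"ff",s["finger_force"],"q",s["q"])
    return s,R
def to(p):
    s,R=st(); print("tool delta",R.T@(np.array(p)-s["tool_pos"]))
E
python3 -c "
from h import *
to([.5328,-.3527,.106])"
```

```text
t 4.425 pos [ 0.5326 -0.3521  0.3027] heading -8.9 z [-0.0002 -0.0003 -1.    ] F [ 0.8 -0.6  0.6] M [0.058 0.025 0.017] open 0.9969911936424224 ff 0.0 q [ 0.5143  0.7038 -0.0045  1.5275  0.0042  0.9102 -1.2178]
tool delta [0.0003 0.0005 0.1967]
```

Call:
play_rows(
  translation=[
    [0.0003,0.0005,0.04],
    [0,0,0.04],
    [0,0,0.04],
    [0,0,0.03],
    [0,0,0.02],
    [0,0,0.013],
    [0,0,0.0135],
    [0,0,0],
    [0,0,0],
  ],
  delta_rot=[
    [0,0,0],
    [0,0,0],
    [0,0,0],
    [0,0,0],
    [0,0,0],
    [0,0,0],
    [0,0,0],
    [0,0,0],
    [0,0,0],
  ],
  grip=[1,1,1,1,1,1,1,1,1],
)

```text
clock: 5.55
tool_pos: [0.5332, -0.3531, 0.1069]
eef_rot: [0.997, -0.078, 0.001, 0.0]
contact_force: [-1.2, 0.3, 0.7]
opening: 0.997
finger_force: 0.0
```

```bash
python3 -c "
from h import *
to([.5328,-.3527,.106])
for n in('scene','top'):
    im=r.snapshot(n); cv2.imwrite(f'pics/{n}2.png',im)
a=cv2.imread('pics/scene2.png')[150:250,290:420]; b=cv2.imread('pics/top2.png')[190:290,300:430]
cv2.imwrite('pics/g2.png',np.hstack([cv2.resize(x,(400,308),interpolation=2) for x in(a,b)]))
"
```

```text
t 5.55 pos [ 0.5332 -0.3531  0.1069] heading -8.98 z [ 0.0011 -0.0007 -1.    ] F [-1.2  0.3  0.7] M [ 0.072 -0.002  0.058] open 0.9973747410024022 ff 0.0 q [ 0.518   0.9668 -0.0096  1.6463  0.016   0.5273 -1.2287]
tool delta [-0.0004 -0.0004  0.0009]
```

View pics/g2.png

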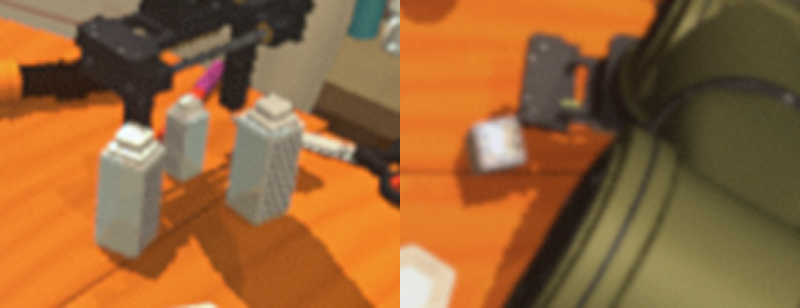

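The small cell (scene tile at about (187,138)) sits between the open fingers, and nothing else is touching. Now I'll close on it.

Call:
play_rows(
  translation=[
    [0,0,0],
    [0,0,0],
    [0,0,0],
    [0,0,0],
    [0,0,0],
    [0,0,0],
    [0,0,0],
    [0,0,0],
  ],
  delta_rot=[
    [0,0,0],
    [0,0,0],
    [0,0,0],
    [0,0,0],
    [0,0,0],
    [0,0,0],
    [0,0,0],
    [0,0,0],
  ],
  grip=[-1,-1,-1,-1,-1,-1,-1,-1],
  squeeze=30,
)

```text
clock: 6.65
tool_pos: [0.5328, -0.3529, 0.1062]
eef_rot: [0.997, -0.078, 0.0, 0.0]
contact_force: [0.5, 0.5, 0.3]
opening: 0.277
finger_force: 29.6
```

```bash
python3 -c "
from h import *
st()"
```

```text
t 6.65 pos [ 0.5328 -0.3529  0.1062] heading -8.99 z [ 0.     -0.0001 -1.    ] F [0.5 0.5 0.3] M [ 0.084  0.    -0.009] open 0.2769844308433386 ff 29.592750370502472 q [ 0.5181  0.9676 -0.0097  1.6469  0.0159  0.5271 -1.2288]
```

The opening is 24.4 mm, which is the right cell. Next I'll lift it and turn it 101° counterclockwise.

Call:
play_rows(
  translation=[
    [0,0,-0.015],
    [0,0,-0.03],
    [0,0,-0.04],
    [0,0,-0.04],
    [0,0,-0.04],
    [0,0,-0.03],
    [0,0,0],
    [0,0,0],
    [0,0,0],
    [0,0,0],
    [0,0,0],
    [0,0,0],
    [0,0,0],
    [0,0,0],
    [0,0,0],
    [0,0,0],
    [0,0,0],
    [0,0,0],
    [0,0,0],
    [0,0,0],
  ],
  delta_rot=[
    [0,0,0],
    [0,0,0],
    [0,0,0],
    [0,0,0],
    [0,0,0],
    [0,0,0],
    [0,0,-8],
    [0,0,-8],
    [0,0,-8],
    [0,0,-8],
    [0,0,-8],
    [0,0,-8],
    [0,0,-8],
    [0,0,-8],
    [0,0,-8],
    [0,0,-8],
    [0,0,-8],
    [0,0,-8],
    [0,0,-5],
    [0,0,0],
  ],
  grip=[-1,-1,-1,-1,-1,-1,-1,-1,-1,-1,-1,-1,-1,-1,-1,-1,-1,-1,-1,-1],
)

```text
clock: 9.15
tool_pos: [0.5324, -0.3531, 0.3019]
eef_rot: [0.695, 0.719, -0.0, 0.0]
contact_force: [-0.2, -0.3, -1.9]
opening: 0.278
finger_force: 29.6
```

```bash
python3 -c "
from h import *
to([.5814,-.0225,.25])"
```

```text
t 9.15 pos [ 0.5324 -0.3531  0.3019] heading 91.93 z [ 0.0002 -0.0007 -1.    ] F [-0.2 -0.3 -1.9] M [-0.064 -0.096 -0.026] open 0.27848488960376266 ff 29.594462513923645 q [ 0.7811  0.7435 -0.5059  1.5117  0.4036  0.991   0.1979]
tool delta [0.3288 0.0601 0.0517]
```

Call:
play_rows(
  translation=[
    [0.0274,0.005,0],
    [0.0274,0.005,0],
    [0.0274,0.005,0],
    [0.0274,0.005,0],
    [0.0274,0.005,0],
    [0.0274,0.005,0],
    [0.0274,0.005,0],
    [0.0274,0.005,0],
    [0.0274,0.005,0],
    [0.0274,0.005,0],
    [0.0274,0.005,0],
    [0.0274,0.005,0],
    [0,0,0.03],
    [0,0,0.03],
    [0,0,0.03],
    [0,0,0.015],
    [0,0,0],
    [0,0,0],
  ],
  delta_rot=[
    [0,0,0],
    [0,0,0],
    [0,0,0],
    [0,0,0],
    [0,0,0],
    [0,0,0],
    [0,0,0],
    [0,0,0],
    [0,0,0],
    [0,0,0],
    [0,0,0],
    [0,0,0],
    [0,0,0],
    [0,0,0],
    [0,0,0],
    [0,0,0],
    [0,0,0],
    [0,0,0],
  ],
  grip=[-1,-1,-1,-1,-1,-1,-1,-1,-1,-1,-1,-1,-1,-1,-1,-1,-1,-1],
)

```text
clock: 11.4
tool_pos: [0.5819, -0.022, 0.1974]
eef_rot: [0.695, 0.719, 0.001, 0.001]
contact_force: [0.3, -0.4, -0.9]
opening: 0.284
finger_force: 29.6
```

```bash
python3 - <<'E'
from h import *
s,R=st()
for n in('scene','top'): cv2.imwrite(f'pics/{n}3.png',r.snapshot(n))
im=cv2.imread('pics/scene3.png'); f=5.5
c=[.5814,-.0225]; u,v=proj("scene",[*c,.08]).astype(int); u0,v0=u-72,v-54
a=cv2.resize(im[v0:v0+108,u0:u0+144],None,fx=f,fy=f,interpolation=2)
# predicted cell wireframe: foot at TCP-(0,0,.106)
h=.0125
def P(p): return tuple(int(x) for x in (proj("scene",p)-[u0,v0]+.5)*f)
foot=s["tool_pos"]-[0,0,.106]
for z in(0,.058):
    pts=[P(foot+R@[i*h,j*h,0]+[0,0,z]) for i,j in((1,1),(1,-1),(-1,-1),(-1,1))]
    for k in range(4): cv2.line(a,pts[k],pts[(k+1)%4],(0,255,255),1)
t=np.radians(2)
pk=[P([c[0]+.0132*(np.cos(t)*i-np.sin(t)*j),c[1]+.0132*(np.sin(t)*i+np.cos(t)*j),.064]) for i,j in((1,1),(1,-1),(-1,-1),(-1,1))]
for k in range(4): cv2.line(a,pk[k],pk[(k+1)%4],(255,0,255),1)
cv2.imwrite('pics/g3.png',a); print(a.shape)
E
```

```text
t 11.4 pos [ 0.5819 -0.022   0.1974] heading 91.98 z [ 0.0021  0.0001 -1.    ] F [ 0.3 -0.4 -0.9] M [-0.04  -0.082  0.015] open 0.2841138140824466 ff 29.594773650169373 q [ 0.1898  0.7984 -0.4022  1.7846  0.4788  0.6546 -0.4541]
(594, 792, 3)
```

View pics/g3.png

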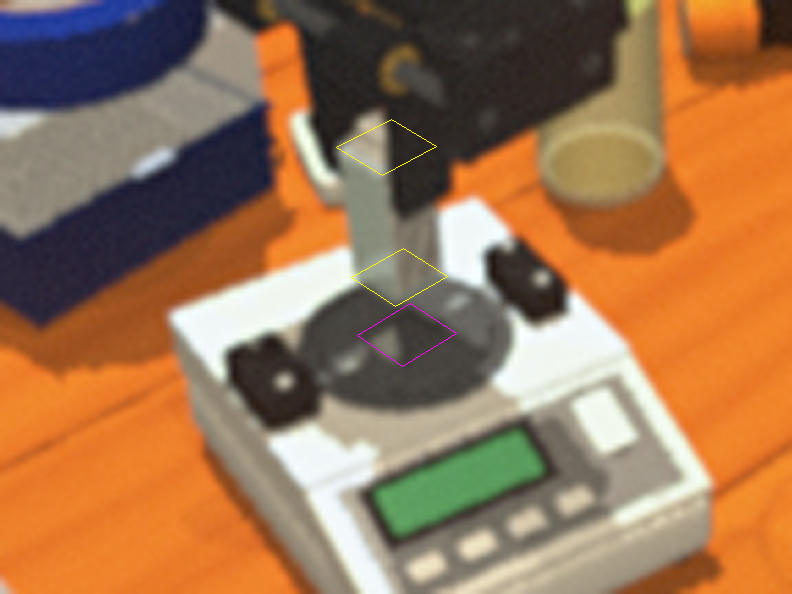

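The predicted wireframe falls on the held cell (bottom corner about (395,300)) above the outlined pocket at (405,335), aligned to about 1–2 mm. I'll descend gently and feel.

Call:
play_rows(
  translation=[
    [0,0,0.01],
    [0,0,0.01],
    [0,0,0.004],
    [0,0,0.002],
    [0,0,0.001],
    [0,0,0],
  ],
  delta_rot=[
    [0,0,0],
    [0,0,0],
    [0,0,0],
    [0,0,0],
    [0,0,0],
    [0,0,0],
  ],
  grip=[-1,-1,-1,-1,-1,-1],
)

```text
clock: 12.25
tool_pos: [0.5812, -0.0221, 0.1693]
eef_rot: [0.695, 0.719, 0.0, 0.0]
contact_force: [-0.5, -0.2, -1.7]
opening: 0.286
finger_force: 29.6
```

```bash
python3 -c "
from h import *
to([.5814,-.0225,.168])"
```

```text
t 12.25 pos [ 0.5812 -0.0221  0.1693] heading 92.02 z [ 0.0002 -0.     -1.    ] F [-0.5 -0.2 -1.7] M [-0.029 -0.105 -0.04 ] open 0.286312486183895 ff 29.594938158988953 q [ 0.1743  0.8386 -0.3754  1.8007  0.5053  0.5986 -0.4767]
tool delta [-0.0004  0.0001  0.0013]
```

Call:
play_rows(
  translation=[
    [0,0,0.001],
    [0,0,0.001],
    [0,0,0],
  ],
  delta_rot=[
    [0,0,0],
    [0,0,0],
    [0,0,0],
  ],
  grip=[-1,-1,-1],
)

```text
clock: 12.62
tool_pos: [0.5815, -0.0221, 0.1673]
eef_rot: [0.695, 0.719, 0.0, 0.0]
contact_force: [1.1, 0.6, -0.0]
opening: 0.285
finger_force: 29.6
```

```bash
python3 -c "
from h import *
st()"
```

```text
t 12.625 pos [ 0.5815 -0.0221  0.1673] heading 92.02 z [ 0.0009  0.0001 -1.    ] F [ 1.1  0.6 -0. ] M [-0.101 -0.369 -0.017] open 0.2851675692401961 ff 29.591540694236755 q [ 0.173   0.8416 -0.3733  1.8013  0.5073  0.5941 -0.4784]
```

Call:
play_rows(
  translation=[
    [0,0,0.0007],
    [0,0,0.0008],
    [0,0,0],
    [0,0,0],
  ],
  delta_rot=[
    [0,0,0],
    [0,0,0],
    [0,0,0],
    [0,0,0],
  ],
  grip=[-1,-1,-1,-1],
)

```text
clock: 13.12
tool_pos: [0.5815, -0.0221, 0.1658]
eef_rot: [0.695, 0.719, 0.0, 0.0]
contact_force: [1.4, 0.2, -0.7]
opening: 0.285
finger_force: 29.6
```

```bash
python3 -c "
from h import *
st()"
```

```text
t 13.125 pos [ 0.5815 -0.0221  0.1658] heading 92.02 z [ 0.0007  0.0001 -1.    ] F [ 1.4  0.2 -0.7] M [-0.065 -0.507 -0.006] open 0.28545298937660823 ff 29.58898812532425 q [ 0.1722  0.8439 -0.3718  1.802   0.5087  0.5911 -0.4796]
```

The cell is entering, with about 1–4 N of sideways push towards +x and no vertical load. I'll ease 0.5 mm to +x and go on down.

Call:
play_rows(
  translation=[
    [0,0.0005,0],
    [0,0,0.001],
    [0,0,0.001],
    [0,0,0],
  ],
  delta_rot=[
    [0,0,0],
    [0,0,0],
    [0,0,0],
    [0,0,0],
  ],
  grip=[-1,-1,-1,-1],
)

```text
clock: 13.62
tool_pos: [0.5816, -0.0221, 0.1636]
eef_rot: [0.695, 0.719, -0.0, -0.0]
contact_force: [0.8, 0.2, -0.0]
opening: 0.279
finger_force: 29.6
```

```bash
python3 -c "
from h import *
st()"
```

```text
t 13.625 pos [ 0.5816 -0.0221  0.1636] heading 92.02 z [-0.0001 -0.0001 -1.    ] F [ 0.8  0.2 -0. ] M [-0.022 -0.415  0.014] open 0.2793712509168883 ff 29.588992595672607 q [ 0.171   0.8475 -0.3699  1.8018  0.5103  0.5884 -0.4808]
```

Call:
play_rows(
  translation=[
    [0,0.0004,0.001],
    [0,0,0.001],
    [0,0,0.001],
    [0,0,0.001],
    [0,0,0.001],
    [0,0,0],
  ],
  delta_rot=[
    [0,0,0],
    [0,0,0],
    [0,0,0],
    [0,0,0],
    [0,0,0],
    [0,0,0],
  ],
  grip=[-1,-1,-1,-1,-1,-1],
)

```text
clock: 14.38
tool_pos: [0.5819, -0.0221, 0.1586]
eef_rot: [0.695, 0.719, -0.0, -0.0]
contact_force: [0.5, 0.3, -1.1]
opening: 0.281
finger_force: 29.6
```

```bash
python3 -c "
from h import *
st()"
```

```text
t 14.375 pos [ 0.5819 -0.0221  0.1586] heading 92.02 z [-0.0005 -0.0001 -1.    ] F [ 0.5  0.3 -1.1] M [-0.041 -0.169  0.002] open 0.28062990735003496 ff 29.593898355960846 q [ 0.1681  0.8553 -0.365   1.803   0.5147  0.5794 -0.4845]
```

Call:
play_rows(
  translation=[
    [0,0,0.0015],
    [0,0,0.0015],
    [0,0,0.0015],
    [0,0,0.0015],
    [0,0,0.0015],
    [0,0,0],
  ],
  delta_rot=[
    [0,0,0],
    [0,0,0],
    [0,0,0],
    [0,0,0],
    [0,0,0],
    [0,0,0],
  ],
  grip=[-1,-1,-1,-1,-1,-1],
)

```text
clock: 15.12
tool_pos: [0.5819, -0.0221, 0.1511]
eef_rot: [0.695, 0.719, -0.0, -0.0]
contact_force: [-1.3, 0.4, 0.3]
opening: 0.282
finger_force: 29.6
```

```bash
python3 -c "
from h import *
st()"
```

```text
t 15.125 pos [ 0.5819 -0.0221  0.1511] heading 92.02 z [-0.0004 -0.0002 -1.    ] F [-1.3  0.4  0.3] M [-0.081  0.157 -0.01 ] open 0.2822701560524185 ff 29.582320153713226 q [ 0.1635  0.8665 -0.3571  1.806   0.5217  0.5643 -0.4906]
```

Call:
play_rows(
  translation=[
    [0,0,0.0015],
    [0,0,0.0015],
    [0,0,0.0015],
    [0,0,0.0015],
    [0,0,0.0015],
    [0,0,0],
  ],
  delta_rot=[
    [0,0,0],
    [0,0,0],
    [0,0,0],
    [0,0,0],
    [0,0,0],
    [0,0,0],
  ],
  grip=[-1,-1,-1,-1,-1,-1],
)

```text
clock: 15.88
tool_pos: [0.5819, -0.0221, 0.1435]
eef_rot: [0.695, 0.719, -0.0, -0.0]
contact_force: [-1.4, -0.5, -0.5]
opening: 0.284
finger_force: 29.6
```

```bash
python3 -c "
from h import *
st()"
```

```text
t 15.875 pos [ 0.5819 -0.0221  0.1435] heading 92.01 z [-0.0004 -0.0001 -1.    ] F [-1.4 -0.5 -0.5] M [-0.094  0.273 -0.018] open 0.2838181890917119 ff 29.582846760749817 q [ 0.1589  0.8779 -0.3491  1.8087  0.5286  0.5491 -0.4967]
```

Call:
play_rows(
  translation=[
    [0,0,0.001],
    [0,0,0.001],
    [0,0,0.0007],
    [0,0,0],
  ],
  delta_rot=[
    [0,0,0],
    [0,0,0],
    [0,0,0],
    [0,0,0],
  ],
  grip=[-1,-1,-1,-1],
)

```text
clock: 16.38
tool_pos: [0.5819, -0.0221, 0.1409]
eef_rot: [0.695, 0.719, -0.0, -0.0]
contact_force: [-1.8, -0.6, -0.0]
opening: 0.281
finger_force: 29.6
```

```bash
python3 -c "
from h import *
st()"
```

```text
t 16.375 pos [ 0.5819 -0.0221  0.1409] heading 92.02 z [-0.0003 -0.0001 -1.    ] F [-1.8 -0.6 -0. ] M [-0.088  0.406 -0.03 ] open 0.2812804088142784 ff 29.587774872779846 q [ 0.1573  0.8818 -0.3463  1.8096  0.531   0.544  -0.4988]
```

Call:
play_rows(
  translation=[
    [0,-0.0004,0.0005],
    [0,0,0.0005],
    [0,0,0],
  ],
  delta_rot=[
    [0,0,0],
    [0,0,0],
    [0,0,0],
  ],
  grip=[-1,-1,-1],
)

```text
clock: 16.75
tool_pos: [0.5818, -0.0222, 0.1402]
eef_rot: [0.695, 0.719, 0.0, 0.0]
contact_force: [-1.9, -0.9, 2.5]
opening: 0.283
finger_force: 29.6
```

```bash
python3 -c "
from h import *
st()"
```

```text
t 16.75 pos [ 0.5818 -0.0222  0.1402] heading 92.01 z [ 0.0004 -0.0001 -1.    ] F [-1.9 -0.9  2.5] M [-0.124  0.368 -0.084] open 0.2825947801219417 ff 29.58597242832184 q [ 0.1566  0.8826 -0.345   1.8108  0.5322  0.541  -0.5   ]
```

Call:
play_rows(
  translation=[
    [0,0,0.0005],
    [0,0,0],
  ],
  delta_rot=[
    [0,0,0],
    [0,0,0],
  ],
  grip=[-1,-1],
)

```text
clock: 17.0
tool_pos: [0.5818, -0.0222, 0.1401]
eef_rot: [0.695, 0.719, 0.0, 0.0]
contact_force: [-3.1, 0.1, 6.8]
opening: 0.284
finger_force: 29.6
```

```bash
python3 -c "
from h import *
st()"
```

```text
t 17.0 pos [ 0.5818 -0.0222  0.1401] heading 92.01 z [ 0.0006 -0.0003 -1.    ] F [-3.1  0.1  6.8] M [-0.082  0.559 -0.035] open 0.2838047347398305 ff 29.591814279556274 q [ 0.1563  0.8825 -0.3446  1.811   0.5325  0.5406 -0.5004]
```

The cell is home: the floor is felt at TCP z 0.140, as computed. I'll relieve the press a little and start turning clockwise.

Call:
play_rows(
  translation=[
    [0,-0.0003,-0.0005],
    [0,0,0],
    [0,0,0],
    [0,0,0],
    [0,0,0],
    [0,0,0],
  ],
  delta_rot=[
    [0,0,0],
    [0,0,1.5],
    [0,0,1.5],
    [0,0,1.5],
    [0,0,1.5],
    [0,0,0],
  ],
  grip=[-1,-1,-1,-1,-1,-1],
)

```text
clock: 17.75
tool_pos: [0.5818, -0.022, 0.1401]
eef_rot: [0.731, 0.682, 0.0, 0.0]
contact_force: [0.2, 0.2, 3.2]
opening: 0.285
finger_force: 29.6
```

```bash
python3 -c "
from h import *
st()"
```

```text
t 17.75 pos [ 0.5818 -0.022   0.1401] heading 86.0 z [ 0.0011  0.0001 -1.    ] F [0.2 0.2 3.2] M [ 0.058 -0.045  0.044] open 0.2845407755708702 ff 29.62680459022522 q [ 0.1411  0.8792 -0.3177  1.8122  0.4971  0.5288 -0.5734]
```

Call:
play_rows(
  translation=[
    [0,0,0],
    [0,0,0],
    [0,0,0],
    [0,0,0],
  ],
  delta_rot=[
    [0,0,1.2],
    [0,0,1.2],
    [0,0,1.2],
    [0,0,0],
  ],
  grip=[-1,-1,-1,-1],
)

```text
clock: 18.25
tool_pos: [0.582, -0.0221, 0.1402]
eef_rot: [0.752, 0.659, 0.001, 0.0]
contact_force: [1.5, 0.1, 2.5]
opening: 0.281
finger_force: 29.7
```

```bash
python3 -c "
from h import *
st()"
```

```text
t 18.25 pos [ 0.582  -0.0221  0.1402] heading 82.39 z [ 0.0014  0.     -1.    ] F [1.5 0.1 2.5] M [-0.042 -0.519  0.105] open 0.2811347476690793 ff 29.65572863817215 q [ 0.1321  0.8775 -0.3016  1.8126  0.4758  0.5223 -0.6166]
```

Now I'll turn in 0.8° steps and watch the moment.

Call:
play_rows(
  translation=[
    [0,0.0002,0],
    [0,0,0],
    [0,0,0],
  ],
  delta_rot=[
    [0,0,0.8],
    [0,0,0.8],
    [0,0,0],
  ],
  grip=[-1,-1,-1],
)

```text
clock: 18.62
tool_pos: [0.582, -0.0221, 0.1402]
eef_rot: [0.762, 0.648, 0.0, 0.0]
contact_force: [3.1, 0.6, 2.4]
opening: 0.279
finger_force: 29.7
```

```bash
python3 -c "
from h import *
st()"
```

```text
t 18.625 pos [ 0.582  -0.0221  0.1402] heading 80.8 z [ 0.0011  0.0001 -1.    ] F [3.1 0.6 2.4] M [-0.088 -0.699  0.135] open 0.27884300478419277 ff 29.66309666633606 q [ 0.1282  0.8768 -0.2948  1.8124  0.466   0.5202 -0.6354]
```

Call:
play_rows(
  translation=[
    [0,0.0005,0],
    [0,0,0],
    [0,0,0],
  ],
  delta_rot=[
    [0,0,0],
    [0,0,1],
    [0,0,0],
  ],
  grip=[-1,-1,-1],
)

```text
clock: 19.0
tool_pos: [0.5821, -0.0221, 0.1401]
eef_rot: [0.767, 0.641, 0.0, 0.0]
contact_force: [1.7, 0.6, 4.2]
opening: 0.282
finger_force: 29.7
```

```bash
python3 -c "
from h import *
st()"
```

```text
t 19.0 pos [ 0.5821 -0.0221  0.1401] heading 79.8 z [ 0.0003  0.     -1.    ] F [1.7 0.6 4.2] M [ 0.05  -0.529  0.1  ] open 0.2818969675377029 ff 29.6526637673378 q [ 0.126   0.8767 -0.2908  1.8114  0.4594  0.5202 -0.6467]
```

Call:
play_rows(
  translation=[
    [0,0.0003,0],
    [0,0,0],
    [0,0,0],
  ],
  delta_rot=[
    [0,0,0.7],
    [0,0,0.7],
    [0,0,0],
  ],
  grip=[-1,-1,-1],
)

```text
clock: 19.38
tool_pos: [0.5822, -0.0222, 0.1401]
eef_rot: [0.775, 0.632, -0.0, -0.0]
contact_force: [0.8, 0.5, 5.7]
opening: 0.279
finger_force: 29.7
```

```bash
python3 -c "
from h import *
st()"
```

```text
t 19.375 pos [ 0.5822 -0.0222  0.1401] heading 78.39 z [-0.0002 -0.     -1.    ] F [0.8 0.5 5.7] M [ 0.061 -0.44   0.094] open 0.2794264030539392 ff 29.66146856546402 q [ 0.1226  0.8763 -0.2849  1.811   0.4507  0.5188 -0.6631]
```

Call:
play_rows(
  translation=[
    [0,0,-0.0003],
    [0,0,0],
    [0,0,0],
  ],
  delta_rot=[
    [0,0,0.7],
    [0,0,0.7],
    [0,0,0],
  ],
  grip=[-1,-1,-1],
)

```text
clock: 19.75
tool_pos: [0.5823, -0.0223, 0.1402]
eef_rot: [0.783, 0.623, -0.0, -0.0]
contact_force: [2.5, 1.0, 2.7]
opening: 0.281
finger_force: 29.7
```

```bash
python3 -c "
from h import *
st()"
```

```text
t 19.75 pos [ 0.5823 -0.0223  0.1402] heading 77.0 z [-0.0002 -0.0001 -1.    ] F [2.5 1.  2.7] M [ 0.081 -0.607  0.11 ] open 0.2813838251068319 ff 29.664892852306366 q [ 0.1193  0.8757 -0.2787  1.811   0.4421  0.5168 -0.6793]
```

Call:
play_rows(
  translation=[
    [0,0.0002,0],
    [0,0,0],
    [0,0,0],
  ],
  delta_rot=[
    [0,0,0.6],
    [0,0,0.6],
    [0,0,0],
  ],
  grip=[-1,-1,-1],
)

```text
clock: 20.12
tool_pos: [0.5824, -0.0224, 0.1402]
eef_rot: [0.789, 0.614, -0.0, -0.0]
contact_force: [1.5, 0.6, 1.2]
opening: 0.281
finger_force: 29.7
```

```bash
python3 - <<'E'
from h import *
st()
for n in('scene','top'): cv2.imwrite(f'pics/{n}4.png',r.snapshot(n))
im=cv2.imread('pics/scene4.png'); u,v=proj("scene",[.58,-.022,.07]).astype(int)
a=cv2.resize(im[v-50:v+50,u-66:u+66],None,fx=6,fy=6,interpolation=2)
cv2.imwrite('pics/g4.png',a)
E
```

```text
t 20.125 pos [ 0.5824 -0.0224  0.1402] heading 75.8 z [-0.0004 -0.0002 -1.    ] F [1.5 0.6 1.2] M [ 0.082 -0.461  0.135] open 0.28108112163586174 ff 29.66686338186264 q [ 0.1165  0.8753 -0.2736  1.8107  0.4346  0.5155 -0.6931]
```

View pics/g4.png

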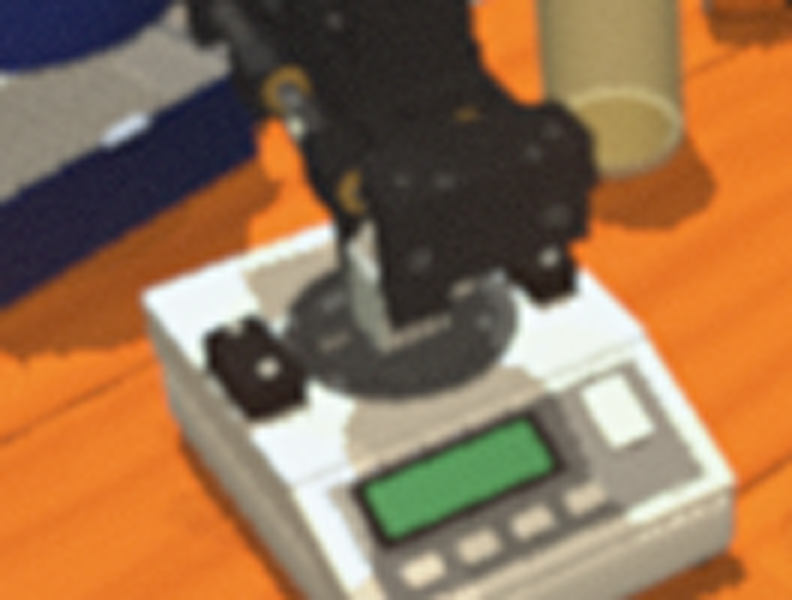

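The image shows the cell deep in the pocket, its -y corner at about (390,345), with turret marks at about (335,340) and (465,287). I'll work out their angle in the world and compare it with the housings.

```bash
python3 - <<'E'
from h import *
u,v=proj("scene",[.58,-.022,.07]).astype(int)
def w(x,y,z=.064): return atz("scene",u-66+x/6-.4,v-50+y/6-.4,z)[:2]
a,b=w(335,340),w(465,287); print("marks",a,b,np.degrees(np.arctan2(*(a-b)[::-1]))-90)
a,b=w(268,368,.075),w(550,257,.075); print("screws lamp-det",a,b,np.degrees(np.arctan2(*(a-b)[::-1]))-90, "mid",(a+b)/2)
# silhouettes top view meter yaw already ~ -10; display edges
a,b=w(362,492,.05),w(530,418,.05); print("disp",np.degrees(np.arctan2(*(a-b)[::-1]))-90)
a,b=w(390,545,.04),w(558,470,.04); print("disp low",np.degrees(np.arctan2(*(a-b)[::-1]))-90)
E
```

```text
marks [0.58707226 0.00175536] [ 0.57866055 -0.04873723] -9.458213010886425
screws lamp-det [0.57944804 0.03380259] [ 0.55978112 -0.07236086] -10.495139100357719 mid [ 0.56961458 -0.01927913]
disp -9.499009976892907
disp low -9.973560826270273
```

The turret marks now lie at -9.5° against a meter yaw of about -10°, so it is at or very near the stop. One more small step should feel it.

Call:
play_rows(
  translation=[
    [0,0.0002,0],
    [0,0,0],
    [0,0,0],
  ],
  delta_rot=[
    [0,0,0.6],
    [0,0,0.4],
    [0,0,0],
  ],
  grip=[-1,-1,-1],
)

```text
clock: 20.6
tool_pos: [0.5825, -0.0225, 0.1402]
eef_rot: [0.794, 0.607, -0.0, -0.0]
contact_force: [2.3, 0.6, 0.3]
opening: 0.283
finger_force: 29.7
```

```bash
python3 -c "
from h import *
st()"
```

```text
t 20.6 pos [ 0.5825 -0.0225  0.1402] heading 74.81 z [-0.0006 -0.0002 -1.    ] F [2.3 0.6 0.3] M [ 0.03  -0.354  0.078] open 0.28327569126404595 ff 29.668473601341248 q [ 0.1141  0.8751 -0.2693  1.8103  0.4284  0.5145 -0.7046]
```

Call:
play_rows(
  translation=[
    [0,0.0002,0],
    [0,0,0],
    [0,0,0],
  ],
  delta_rot=[
    [0,0,0.5],
    [0,0,0.5],
    [0,0,0],
  ],
  grip=[-1,-1,-1],
)

```text
clock: 20.98
tool_pos: [0.5826, -0.0224, 0.1402]
eef_rot: [0.8, 0.601, -0.0, -0.0]
contact_force: [0.9, 0.1, 1.3]
opening: 0.286
finger_force: 29.8
```

```bash
python3 -c "
from h import *
st()"
```

```text
t 20.975 pos [ 0.5826 -0.0224  0.1402] heading 73.82 z [-0.0008 -0.0002 -1.    ] F [0.9 0.1 1.3] M [ 0.115 -0.167  0.199] open 0.2857466400262818 ff 29.751035571098328 q [ 0.1117  0.8749 -0.2652  1.81    0.4221  0.5135 -0.716 ]
```

Call:
play_rows(
  translation=[
    [0,0,0],
    [0,0,0],
  ],
  delta_rot=[
    [0,0,0.5],
    [0,0,0],
  ],
  grip=[-1,-1],
)

```text
clock: 21.22
tool_pos: [0.5826, -0.0224, 0.1402]
eef_rot: [0.802, 0.597, -0.0, -0.0]
contact_force: [-0.7, 0.4, -0.1]
opening: 0.286
finger_force: 29.9
```

```bash
python3 -c "
from h import *
st()"
```

```text
t 21.225 pos [ 0.5826 -0.0224  0.1402] heading 73.33 z [-0.0006 -0.0002 -1.    ] F [-0.7  0.4 -0.1] M [ 0.048 -0.063  0.283] open 0.2859970121023333 ff 29.91777241230011 q [ 0.1105  0.8746 -0.263   1.81    0.4191  0.5127 -0.7218]
```

That is the stop: the moment rises sharply to 0.28 N m. I'll turn back about 4° to take out the wind-up and the cell's play, and press down lightly.

Call:
play_rows(
  translation=[
    [0,0,0],
    [0,0,0],
    [0,0,0],
    [0,0,0],
    [0,0,0.0004],
    [0,0,0],
  ],
  delta_rot=[
    [0,0,-1],
    [0,0,-1],
    [0,0,-1],
    [0,0,-1],
    [0,0,0],
    [0,0,0],
  ],
  grip=[-1,-1,-1,-1,-1,-1],
)

```text
clock: 21.98
tool_pos: [0.5823, -0.0226, 0.1402]
eef_rot: [0.781, 0.625, -0.001, -0.0]
contact_force: [-4.0, 0.6, 5.6]
opening: 0.283
finger_force: 29.6
```

```bash
python3 -c "
from h import *
st()"
```

```text
t 21.975 pos [ 0.5823 -0.0226  0.1402] heading 77.31 z [-0.0013 -0.0006 -1.    ] F [-4.   0.6  5.6] M [ 0.05   0.784 -0.082] open 0.28254243793113587 ff 29.60580199956894 q [ 0.1206  0.8762 -0.2804  1.8099  0.4439  0.5192 -0.6751]
```

Call:
play_rows(
  translation=[
    [0,-0.0006,0],
    [0,0,0],
    [0,0,0],
    [0,0,0],
    [0,0,0],
    [0,0,0],
    [0,0,0],
  ],
  delta_rot=[
    [0,0,0],
    [0,0,0],
    [0,0,0],
    [0,0,0],
    [0,0,0],
    [0,0,0],
    [0,0,0],
  ],
  grip=[-1,-1,-0.3,-0.2,0,0.2,0.2],
)

```text
clock: 22.85
tool_pos: [0.5824, -0.0223, 0.1399]
eef_rot: [0.781, 0.625, 0.0, 0.0]
contact_force: [-0.7, 0.2, -0.1]
opening: 0.6
finger_force: 0.0
```

Call:
play_rows(
  translation=[
    [0,0,-0.01],
    [0,0,-0.02],
    [0,0,-0.04],
    [0,0,-0.04],
    [0,0,-0.04],
    [0,0,-0.04],
    [-0.03,0,0],
    [-0.03,0,0],
    [-0.03,0,0],
    [-0.03,0,0],
    [-0.03,0,0],
    [-0.03,0,0],
    [-0.03,0,0],
    [0,0,0],
  ],
  delta_rot=[
    [0,0,0],
    [0,0,0],
    [0,0,0],
    [0,0,0],
    [0,0,0],
    [0,0,0],
    [0,0,0],
    [0,0,0],
    [0,0,0],
    [0,0,0],
    [0,0,0],
    [0,0,0],
    [0,0,0],
    [0,0,0],
  ],
  grip=[0.2,0.2,0.2,0.2,0.2,0.2,0.2,0.2,0.2,0.2,0.2,0.2,0.2,0.2],
)

```text
clock: 24.6
tool_pos: [0.5351, -0.2301, 0.3303]
eef_rot: [0.783, 0.623, -0.001, 0.001]
contact_force: [0.5, 0.1, -0.0]
opening: 0.601
finger_force: 0.0
```

```bash
python3 - <<'E'
from h import *
st()
for n in('scene','top'): cv2.imwrite(f'pics/{n}5.png',r.snapshot(n))
T=[]
im=cv2.imread('pics/scene5.png'); u,v=proj("scene",[.575,-.022,.075]).astype(int); print(u,v)
T.append(cv2.resize(im[v-40:v+40,u-40:u+40],(400,400),interpolation=2))
im=cv2.imread('pics/top5.png'); u,v=proj("top",[.575,-.022,.075]).astype(int); print(u,v)
T.append(cv2.resize(im[v-40:v+40,u-40:u+40],(400,400),interpolation=2))
cv2.imwrite('pics/g5.png',np.hstack(T))
E
```

```text
t 24.6 pos [ 0.5351 -0.2301  0.3303] heading 77.02 z [-0.0004 -0.0019 -1.    ] F [ 0.5  0.1 -0. ] M [-0.036 -0.077  0.01 ] open 0.6007199636535934 ff 0.0 q [ 0.576   0.6212 -0.4279  1.6575  0.3085  0.9301 -0.1939]
233 230
240 206
```

View pics/g5.png

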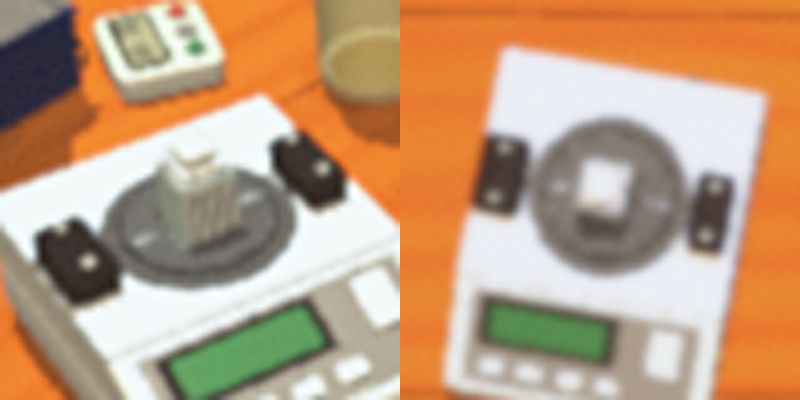

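The final picture shows the cell standing in the pocket with its ribbed frosted face towards the display (200,205), and the turret marks in line with the housings. I'll check the angle and height numerically.

```bash
python3 - <<'E'
from h import *
from scipy.optimize import minimize
s1=open("m1.py").read(); exec(s1[s1.index("def box"):s1.index("def render")])
def angl(n,c,half,sig=.8):
    g=cv2.cvtColor(cv2.imread(f"pics/{n}5.png"),cv2.COLOR_BGR2GRAY).astype(np.float32); u,v=c.round().astype(int)
    b=cv2.GaussianBlur(g,(0,0),sig)[v-half:v+half+1,u-half:u+half+1]; gx=cv2.Sobel(b,5,1,0);gy=cv2.Sobel(b,5,0,1);m=np.hypot(gx,gy)
    z=(m**2*np.exp(4j*np.arctan2(gy,gx))).sum(); return np.degrees(np.angle(z))/4,abs(z)/(m**2).sum()
c=np.array([.5818,-.0222]); 
for h in(4,5,6): print("cell top-view",angl("top",proj("top",[*c,.1]),h))
m=c+Rot.from_euler("z",-10,degrees=True).as_matrix()[:2,:2]@[-.07,0]; p=proj("top",[*m,.05]); print(p)
u=(np.array([558-400,320])/5+[200,166]); print("display",angl("top",np.array([229.8,227.6]),11), "whole",angl("top",proj("top",[*c,.06]),40))
# scene: face division fraction vs yaw
im=cv2.imread("pics/scene5.png").astype(float)
q=proj("scene",[*c,.078]);u0,v0=int(q[0])-12,int(q[1])
print(q); 
for dv in(-2,0,2): print(im[v0+dv-1:v0+dv+2,u0:u0+25].mean(0)[:,1].round(0), (im[v0+dv-1:v0+dv+2,u0:u0+25].mean(0)@[-1,0,1]).round(0))
for a in(-20,-15,-10,-5,0):
    t=np.radians(a);co,s=np.cos(t),np.sin(t)
    print(a,[round(proj("scene",[c[0]+co*i-s*j,c[1]+s*i+co*j,.078])[0]-u0,2) for i,j in((.0125,.0125),(-.0125,.0125),(-.0125,-.0125))])
# knob top (z .103) predicted in both views
print("knob pred scene tile",(proj("scene",[*c,.103])-[193,190])*5,"top tile",(proj("top",[*c,.103])-[200,166])*5+[400,0])
E
```

```text
cell top-view (np.float32(11.418937), np.float32(0.5400408))
cell top-view (np.float32(11.903649), np.float32(0.5940123))
cell top-view (np.float32(12.462773), np.float32(0.60211265))
[236.00181895 232.54533648]
display (np.float32(10.790095), np.float32(0.8538295)) whole (np.float32(9.785817), np.float32(0.43696266))
[231.7242866  227.98211366]
[243. 225. 207. 181. 157. 138. 145. 167. 197. 215. 223. 213. 190. 190.
 201. 189. 178. 167. 159. 161. 153. 132. 118. 123. 137.] [-9. -8. -6. -3.  0.  8. 13. 12. 13. 11.  8. 15. 26. 26. 20. 19. 16. 15.
 17. 18. 15.  9.  7.  6.  2.]
[166. 136. 119. 116. 114. 123. 134. 143. 162. 182. 192. 185. 174. 168.
 167. 157. 148. 140. 138. 142. 131. 127. 121. 126. 126.] [-2.  2.  5.  8.  8. 10. 13. 13. 11. 11. 13. 18. 20. 21. 22. 23. 25. 25.
 26. 29. 23. 14.  9.  6.  6.]
[110. 110. 113. 118. 118. 124. 133. 136. 138. 145. 153. 150. 137. 135.
 133. 133. 136. 129. 130. 134. 129. 138. 148. 161. 151.] [ 8.  8.  8.  8.  9. 10. 12. 13. 13. 15. 18. 25. 25. 26. 25. 26. 28. 25.
 25. 27. 22. 14.  4. -1.  1.]
-20 [np.float64(5.06), np.float64(8.77), np.float64(20.49)]
-15 [np.float64(4.74), np.float64(9.47), np.float64(20.79)]
-10 [np.float64(4.48), np.float64(10.19), np.float64(21.03)]
-5 [np.float64(4.28), np.float64(10.93), np.float64(21.21)]
0 [np.float64(4.15), np.float64(11.69), np.float64(21.31)]
knob pred scene tile [188.86769919 141.12675227] top tile [597.01677166 181.33735549]
```

The cell's yaw is within about 2° of square, against 5.7° allowed, and the knob sits where a fully seated cell should put it. Handing in.

```bash
python3 -c "
from h import *
print(r.finish_job())"
```

```text
the job is handed in; nothing more can be done
None
```

I seated the cell fully in the pocket and turned it clockwise to the turret's stop, leaving it within about 2° of square to the light path; the gripper is clear and the job is handed in, but no verdict came back.

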